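# Brace the specimen stand and hold its cam stage at full lift

### The job

Get the specimen stand ready for a look through its lens: first swing its yellow fold-out foot all the way out from the base until it snaps into its end stop and stays there. Then turn the red-knobbed cam lever up until it points straight up, where the stage with the dish is lifted highest, and finish still holding the lever there, because its spring pulls it back down if you let go. Keep the dish on the stage and leave the things standing around undisturbed.

Things in the scene. Friction and masses are not known exactly. Their poses are not given: they have to be found in the camera images.
- stand: White specimen viewing stand, fixed to the bench. Origin: centre of the underside of its base (170 x 150 mm, 22 mm thick, on the bench). Own x axis points from the open front (towards the robot at yaw 0) to the column at the back; own y axis points to the side where the lever is; z up. Only its place and yaw vary. Column at x = +56 to +84 mm, |y| up to 23 mm, 267 mm high; black lens head of radius 30 mm over the base's centre from z = 187 mm up, whole stand 289 mm high.
- leg (a joint): Angle (rad) of the yellow fold-out foot about its upright hinge, which is at x = -55, y = -98 mm in the stand's frame. 0 = folded, lying along the stand's -y side and pointing to the stand's +x; grows as it swings outward, clockwise seen from above; 1.571 = fully out at the end stop, pointing to the stand's -y. An over-centre spring resists slightly (under 3 N at the peg) up to about 1.2 rad and then pulls it into the end stop, where it stays. Starts between 0 and 0.2.
- leg_hinge (a point): Point on the upright hinge axis of the yellow foot, 28 mm above the bench.
- leg_peg (a point): Centre of the grip part of the upright black peg on the yellow foot, 45 mm above the bench and 110 mm from the hinge axis. Peg: round, 16 mm diameter, from 20 mm (top of the foot's bar) to 60 mm above the bench. The yellow bar is 135 mm long, 18 mm wide, its top 20 mm above the bench; its spring strut lies on the base near the hinge, up to 35 mm above the bench.
- cam (a joint): Angle (rad) of the cam lever about its level shaft, which runs along the stand's y axis at x = 0, 62 mm above the bench. 0 = lever level, pointing to the stand's -x (the rest position); grows as the knob swings up; 1.571 = straight up, the highest lift; past it the stage sinks again; stop at 2.1. A spring always pulls it back to 0: about 4 to 6 N at the knob.
- cam_axis (a point): Point on the lever's shaft axis in the plane in which the lever swings: x = 0, y = +115 mm, z = 62 mm in the stand's frame.
- knob (a point): Centre of the red knob of the cam lever. The lever is a steel bar (8 mm thick along the shaft, 11 mm wide) with a red barrel knob, 90 mm from the shaft axis. Knob: round barrel, diameter 26 mm, 26 mm long, its axis and flat ends along the stand's y axis; pinched on its flat ends it turns freely between the fingers.
- stage_lift (a joint): Height (m) of the black stage above its lowest position: 0 at rest, 0.022 with the lever straight up (22 mm x sine of the lever angle).
- stage_top (a point): Centre of the upper face of the black square stage (84 mm wide, rim 6 mm high around it), 94 mm above the bench at rest.
- dish: Clear round specimen dish, 60 mm diameter, 15 mm high, lying loose on the stage. Origin: centre of its underside.
- jar: Loose brown glass jar with blue cap, 40 mm diameter, 55 mm high, behind the lever side of the stand; origin: centre of its underside. Not to be moved.
- cup: Loose small black cup, 48 mm diameter, 26 mm high, in front of the stand; origin: centre of its underside. Not to be moved.
- beaker: Loose glass beaker, 70 mm diameter, 95 mm high; origin: centre of its underside. Not to be moved.
- bottle: Loose clear water bottle, 60 mm diameter, 170 mm high; origin: centre of its underside. Not to be moved.
- brush: Loose brush with wooden handle, 170 mm long, lying on the bench; not to be moved.

How it is judged:
By the outcome, as a careful person would: the job done as asked, in the order asked, and still so for the second after the job is handed in, while the arm keeps its last pose, push and grip.
It also fails if it takes over 61 s, if anything falls off the work surface, if the arm or the gripper's body presses on something with over 40 N, if the wrist force passes 120 N, or if a joint passes its speed limit or range.

### The arm

A 6-joint arm with a two-finger parallel gripper is mounted at the origin on the work surface. World frame = base frame: x ahead of the robot, y to its left, z up, the work surface at z = 0. Lengths are in m, angles in rad, forces in N, time in s.
With the tool pointing down it reaches from about 0.25 to 0.775 m from the base axis. Payload 4 kg.
Tool frame: the origin (TCP) lies between the finger pads; the fingertips stand 25 mm ahead of it and the grasp point (between the pads) lies 6 mm ahead of it (robot.tip_reach is the distance from the TCP to the fingertips, in m); z points along the fingers, y is the line along which they close (so a half turn about z gives the same grasp; the last joint's range is limited). The gripper opens to 94 mm and grips with 3 to 60 N. Pads are 16 mm wide; open, the fingers measure 119 mm over their backs; the gripper's body (75 mm by 177 mm) begins 78 mm behind the grasp point.
Start: joints at [1.219, 0.087, 1.371, -0, 1.684, -0.103], TCP at [0.135, 0.533, 0.231] pointing down, gripper open.
Joint ranges: [-3.1, 3.1], [-0.76, 2.03], [0.27, 2.55], [-1.08, 4.22], [0.17, 2.65], [-2.57, 2.57]. Speed limits (rad/s): [2.79, 2.79, 3.14, 3.14, 3.14, 3.14].

### API

Orientations are given as [roll, pitch, yaw] about the fixed x, y, z axes, in that order (R = Rz(yaw) Ry(pitch) Rx(roll)).
In Python, from bench import sensors, snapshot, camera_info, ticket, robot gives the robot as it stands.
- The arm moves only by the tool arm_command, never from a script. Its argument "plan" is a list of rows, each an object with "grip": the closure, from -1 (fully open) to 1 (shut); "slide": the shift along the tool's x, y, z normalised to -1 to 1, where 1 is 500 mm, a list of three; "spin": the turn about the tool's z normalised to -1 to 1, where 1 is 5 degrees. A call has 1 to 10 rows; each row shifts and turns the commanded pose from where the row before left it, along the tool's axes as they then stand; what a row does not reach is not made up. A row lasts 1/8 s, in which the tool goes at most 62.5 mm and 10.7 degrees, less where a joint would pass 70% of its speed; a pose out of reach is approached as far as the arm can. A call with a number of a shift or a turn outside -1 to 1 is refused whole. A call with a gripper value outside its range is refused whole. The fingers move at their own pace and stop on an object; the grip force is fixed at half the most. Time passes only in rows, so rows that do not move let the fingers close. It gives the time, the measured TCP pose, the force, the opening and the grip force at its end, in the units of the state.
- sensors.get_obs(): the state, without advancing time (a new reading comes with each control period).
- snapshot(name): name is "scene" or "side" or "wrist"; returns the picture (384x512x3 uint8, red, green, blue); there is no depth.
- camera_info(name): a dict with "fx", "fy", "cx", "cy" (pixels), "position" and "rotation" of the camera in the world. Camera axes: x right, y up, looking along -z (the intrinsics and any distortion apply to the point x, -y, -z); pixel columns grow to the right and rows downward; lengths in m; the calibration is good to about 2 mm. A picture is of the moment at which its call begins: read the wrist's pose just before it. camera_info takes no time and is no camera call; for the wrist camera it gives the pose at the moment of the call.
- ticket.close_job(): hands the job in; it is judged then, once.
The state is a dict: "time": time; "joint_positions": joint angles; "qvel": joint speeds; "joint_torque": joint torques, N m; "tool_pos": TCP position; "ee_rot": TCP orientation; "wrist_force": force on the tool from outside, world axes, zero at the start; "wrist_torque": the same for the moment, N m; "width": finger opening in m; "finger_force": force on a finger pad.
Only numpy, scipy, OpenCV 4.12 (cv2) and the standard library are available. Lean on these libraries where they do the work, as an engineer would, in place of code of your own. Each camera call takes 0.05 s, during which the arm holds its last target. There are 200 camera calls.

## Working session

There is one attempt and no reset: what is moved stays moved. The work goes in short steps, Python scripts to look and compute and a tool call to move; the robot and the scene stay as the last step left them, time stands still between calls to the robot, and variables do not carry over. Pictures are saved under pics/ and viewed, at most 10 in all, crops included, and the job is handed in when it is done.

Besides the shell and the picture viewer there is one more tool, called after "Emit:" as name(argument=value, ...), one argument or row to a line, values as JSON. arm_command: Moves the arm, as the interface text tells. Scaled input: -1 to 1 covers 500 mm each way for a shift and 5 degrees each way for a turn. Its arguments: {"type":"object","properties":{"plan":{"type":"array","items":{"type":"object","properties":{"grip":{"type":"number"},"slide":{"type":"array","items":{"type":"number"}},"spin":{"type":"number"}}}}},"required":["plan"]}

```bash
mkdir -p pics; ls; python3 - <<'E'
from bench import sensors, snapshot, camera_info, robot
import cv2,numpy as np
np.set_printoptions(precision=4,suppress=True)
o=sensors.get_obs(); print(o)
a=[]
for n in("scene","side"):
    im=snapshot(n); cv2.imwrite(f"pics/{n}0.png",im[:,:,::-1]); print(n,camera_info(n))
im=snapshot("wrist"); cv2.imwrite("pics/wrist0.png",im[:,:,::-1]); print(camera_info("wrist"))
E
```

```text
pics
{'time': 0.0, 'joint_positions': array([ 1.2189,  0.0879,  1.3722, -0.    ,  1.6836, -0.1031]), 'qvel': array([-0.0019,  0.0006, -0.001 ,  0.0009,  0.0004, -0.0013]), 'joint_torque': array([ -0.0006, -34.0197, -30.2422,   0.0717,   0.0333,  -0.0002]), 'tool_pos': array([0.1353, 0.5326, 0.2293]), 'ee_rot': array([-3.1394, -0.0002,  2.8928]), 'wrist_force': array([0.5544, 0.5119, 0.2006]), 'wrist_torque': array([-0.0296,  0.0244,  0.0341]), 'finger_force': 0.0, 'width': 0.09374146861962766}
scene {'fx': 368.3408035535754, 'fy': 368.3408035535754, 'cx': 255.33163866473888, 'cy': 188.18458923893223, 'position': array([1.3569, 0.0709, 0.9681]), 'rotation': array([0.7299, 0.0135, 1.5567])}
side {'fx': 477.56397341103167, 'fy': 477.56397341103167, 'cx': 258.16782880244136, 'cy': 194.35058290336065, 'position': array([ 0.193 , -1.0938,  0.8935]), 'rotation': array([ 0.9858,  0.007 , -0.3352])}
{'fx': 293.4477993308694, 'fy': 293.4477993308694, 'cx': 256.7640576486946, 'cy': 187.52368053017804, 'position': array([0.0688, 0.5497, 0.3835]), 'rotation': array([-0.2387,  0.0031,  1.3224])}
```

View pics/scene0.png

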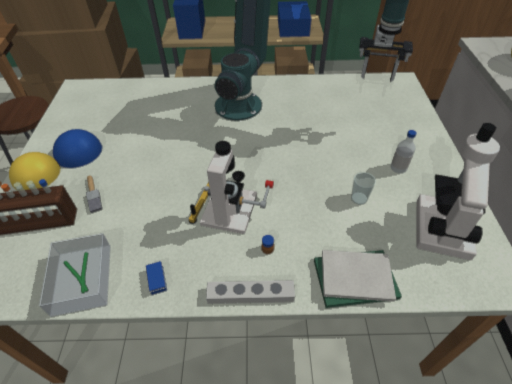

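View pics/side0.png

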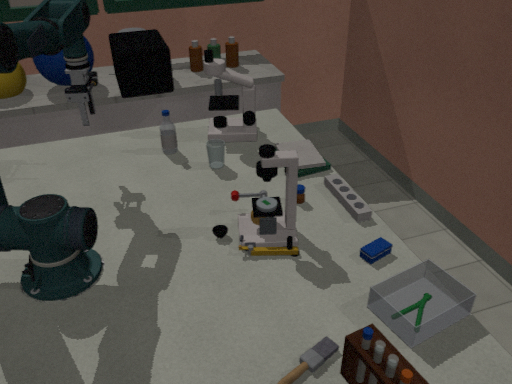

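The scene view shows the stand at about (228,195), the red knob at (269,184), the yellow foot at (200,207) and the jar at (267,243). The side view has the knob at (235,196), the foot along row 250, and the cup at (220,232). I'll take enlarged crops next.

```bash
cat > h.py <<'E'
import numpy as np, cv2
from scipy.spatial.transform import Rotation as Rn
from bench import sensors, snapshot, camera_info
np.set_printoptions(precision=4,suppress=True)
def ray(c,u,v):
    d=np.array([(u-c['cx'])/c['fx'],-(v-c['cy'])/c['fy'],-1.])
    return np.array(c['position']),Rn.from_euler('xyz',c['rotation']).apply(d)
def onz(c,u,v,z):
    p,d=ray(c,u,v); return p+d*(z-p[2])/d[2]
def tri(c1,a,c2,b):
    p,d=ray(c1,*a);q,e=ray(c2,*b)
    t=np.linalg.lstsq(np.c_[d,-e],q-p,rcond=None)[0]
    x,y=p+d*t[0],q+e*t[1]; return (x+y)/2,np.linalg.norm(x-y)
def proj(c,P):
    k=Rn.from_euler('xyz',c['rotation']).inv().apply(np.asarray(P)-c['position'])
    return np.c_[c['cx']-c['fx']*k[...,0]/k[...,2],c['cy']+c['fy']*k[...,1]/k[...,2]]
def mask(im,lo,hi):
    return cv2.inRange(cv2.cvtColor(im,cv2.COLOR_RGB2HSV),np.array(lo),np.array(hi))
E
python3 - <<'E'
from h import *
a=cv2.imread('pics/scene0.png');b=cv2.imread('pics/side0.png')
A=cv2.resize(a[130:260,175:285],None,fx=3.6,fy=3.6,interpolation=cv2.INTER_CUBIC)
B=cv2.resize(b[140:265,205:315],None,fx=3.6,fy=3.6,interpolation=cv2.INTER_CUBIC)
h=max(len(A),len(B));p=lambda x:cv2.copyMakeBorder(x,0,h-len(x),0,4,0)
cv2.imwrite('pics/crop1.png',np.hstack([p(A),p(B)]))
cs,cd=camera_info('scene'),camera_info('side')
def blob(f,box,lo,hi):
    im=cv2.imread(f)[:,:,::-1].copy();m=mask(im,lo,hi);x0,x1,y0,y1=box
    k=np.zeros_like(m);k[y0:y1,x0:x1]=m[y0:y1,x0:x1];ys,xs=np.nonzero(k);return np.c_[xs,ys]
r=blob('pics/scene0.png',(255,285,170,200),(0,120,90),(8,255,255)); s=blob('pics/side0.png',(225,250,185,205),(0,120,90),(8,255,255))
print(len(r),r.mean(0),len(s),s.mean(0)); print('knob',tri(cs,r.mean(0),cd,s.mean(0)))
r=blob('pics/scene0.png',(175,215,180,230),(18,110,60),(35,255,255)); s=blob('pics/side0.png',(235,305,240,262),(18,110,60),(35,255,255))
for n,c,q in(('sc',cs,r),('sd',cd,s)):
    P=np.array([onz(c,u,v,.015) for u,v in q]); m=np.median(P,0); _,_,V=np.linalg.svd((P-m)[:,:2]); t=(P-m)[:,:2]@V[0]; print(n,len(q),m,V[0],t.min(),t.max(),np.degrees(np.arctan2(V[0][1],V[0][0])))
E
```

```text
36 [269.1111 183.1111] 26 [234.1154 192.4231]
knob (array([0.5298, 0.1169, 0.0695]), np.float64(0.0029745039564418076))
sc 188 [ 0.5745 -0.1205  0.015 ] [ 0.9604 -0.2786] -0.10215063172854993 0.07246888457341863 -16.173892503496145
sd 396 [ 0.561  -0.1233  0.015 ] [ 0.9259 -0.3777] -0.09071044445282161 0.07548165432651621 -22.190426979772223
```

View pics/crop1.png

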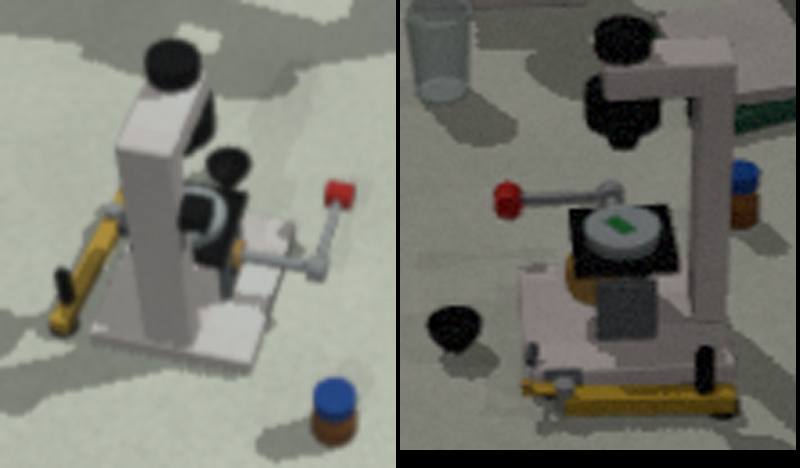

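The crops show the peg at scene (193,209) and side (290,243). The base's back corners are at scene (201,222) and (245,230). The cup is in front of the stand and the jar is behind the lever side.

```bash
python3 - <<'E'
from h import *
cs,cd=camera_info('scene'),camera_info('side')
S=lambda x,y:(175+x/3.6-.4,130+y/3.6-.4); D=lambda x,y:(205+(x-400)/3.6-.4,140+y/3.6-.4)
print('peg',tri(cs,S(65,286),cd,D(706,370)))
c=[onz(cs,*S(*p),.022) for p in((97,325),(252,357),(291,225))]
print(np.array(c)); 
for a,b in((0,1),(1,2)): d=c[b]-c[a];print(np.linalg.norm(d),np.degrees(np.arctan2(d[1],d[0])))
e=[onz(cd,*D(*p),.022) for p in((521,365),(731,362),(521,270))];print(np.array(e))
for a,b in((0,1),(0,2)): d=e[b]-e[a];print(np.linalg.norm(d),np.degrees(np.arctan2(d[1],d[0])))
print('shaft end',tri(cs,S(317,265),cd,D(610,190)))
print('jarcap',tri(cs,S(335,393),cd,D(743,175)))
print('cup',tri(cs,S(229,160),cd,D(455,322)))
print('lens top',tri(cs,S(172,60),cd,D(624,35)))
E
```

```text
peg (array([ 0.6131, -0.1342,  0.0403]), np.float64(0.002934925807687566))
[[ 0.6422 -0.1044  0.022 ]
 [ 0.6803  0.034   0.022 ]
 [ 0.5282  0.0701  0.022 ]]
0.14351799794329018 74.59780020049767
0.15632516167806298 166.61954561246108
[[ 0.4859 -0.0595  0.022 ]
 [ 0.6455 -0.1126  0.022 ]
 [ 0.5243  0.0642  0.022 ]]
0.16821636287951683 -18.4045114326565
0.12953875011072621 72.79095152495572
shaft end (array([0.6156, 0.0922, 0.0673]), np.float64(0.0007084103961675285))
jarcap (array([0.7435, 0.1013, 0.052 ]), np.float64(0.008060225830293147))
cup (array([0.4485, 0.009 , 0.0272]), np.float64(0.004558656305779776))
lens top (array([ 0.5864, -0.0198,  0.2829]), np.float64(0.0025070299569956082))
```

Emit:
arm_command(
  plan=[
    {"grip": -1, "slide": [0, 0, 0], "spin": 1},
    {"grip": -0.5, "slide": [0, 0, 0], "spin": 1},
    {"grip": 0, "slide": [0, 0, 0], "spin": 1},
    {"grip": 0, "slide": [0, 0, 0], "spin": 1},
    {"grip": 0, "slide": [0, 0, 0], "spin": 1},
    {"grip": 0, "slide": [0, 0, 0], "spin": 1},
    {"grip": 0, "slide": [0, 0, 0], "spin": 1},
    {"grip": 0, "slide": [0, 0, 0], "spin": 1},
    {"grip": 0, "slide": [0, 0, 0], "spin": 1},
    {"grip": 0, "slide": [0, 0, 0], "spin": 1},
  ],
)

```text
time: 1.4
tool_pos: [0.1354, 0.5329, 0.23]
ee_rot: [-3.141, 0.001, 2.017]
wrist_force: [-0.4, 0.3, 1.0]
width: 0.0474
finger_force: 0.0
```

Emit:
arm_command(
  plan=[
    {"grip": 0, "slide": [0, 0, 0], "spin": 1},
    {"grip": 0, "slide": [0, 0, 0], "spin": 1},
    {"grip": 0, "slide": [0, 0, 0], "spin": 1},
    {"grip": 0, "slide": [0, 0, 0], "spin": 1},
    {"grip": 0, "slide": [0, 0, 0], "spin": 1},
    {"grip": 0, "slide": [0, 0, 0], "spin": 1},
    {"grip": 0, "slide": [0, 0, 0], "spin": 1},
    {"grip": 0, "slide": [0, 0, 0], "spin": 1},
    {"grip": 0, "slide": [0, 0, 0], "spin": 0.5},
    {"grip": 0, "slide": [0, 0, 0], "spin": 0},
  ],
)

```text
time: 2.65
tool_pos: [0.1354, 0.5329, 0.2301]
ee_rot: [-3.142, 0.001, 1.279]
wrist_force: [-0.1, -0.6, -0.2]
width: 0.047
finger_force: 0.0
```

Emit:
arm_command(
  plan=[
    {"grip": 0, "slide": [-0.09, 0.064, 0], "spin": 0},
    {"grip": 0, "slide": [-0.09, 0.064, 0], "spin": 0},
    {"grip": 0, "slide": [-0.09, 0.064, 0], "spin": 0},
    {"grip": 0, "slide": [-0.09, 0.064, 0], "spin": 0},
    {"grip": 0, "slide": [-0.09, 0.064, 0], "spin": 0},
    {"grip": 0, "slide": [-0.09, 0.064, 0], "spin": 0},
    {"grip": 0, "slide": [-0.09, 0.064, 0], "spin": 0},
    {"grip": 0, "slide": [-0.09, 0.064, 0], "spin": 0},
    {"grip": 0, "slide": [-0.09, 0.064, 0], "spin": 0},
    {"grip": 0, "slide": [-0.09, 0.064, 0], "spin": 0},
  ],
)

```text
time: 3.9
tool_pos: [0.3123, 0.0082, 0.2307]
ee_rot: [3.14, -0.001, 1.279]
wrist_force: [1.2, 0.6, 0.9]
width: 0.0471
finger_force: 0.0
```

Emit:
arm_command(
  plan=[
    {"grip": 0, "slide": [-0.09, 0.064, 0], "spin": 0},
    {"grip": 0, "slide": [-0.09, 0.064, 0], "spin": 0},
    {"grip": 0, "slide": [-0.09, 0.064, 0], "spin": 0},
    {"grip": 0, "slide": [-0.09, 0.064, 0], "spin": 0},
    {"grip": 0, "slide": [0, 0, 0], "spin": 0},
  ],
)

```text
time: 4.53
tool_pos: [0.3829, -0.202, 0.2293]
ee_rot: [-3.139, -0.0, 1.274]
wrist_force: [-0.2, 0.7, 0.1]
width: 0.0469
finger_force: 0.0
```

Emit:
arm_command(
  plan=[
    {"grip": 0, "slide": [0, 0.1, 0], "spin": 0},
    {"grip": 0, "slide": [0, 0.1, 0], "spin": 0},
    {"grip": 0, "slide": [0, 0.1, 0], "spin": 0},
    {"grip": 0, "slide": [0, 0.1, 0], "spin": 0},
    {"grip": 0, "slide": [0.086, 0, 0], "spin": 0},
    {"grip": 0, "slide": [0.086, 0, 0], "spin": 0},
    {"grip": 0, "slide": [0.086, 0, 0], "spin": 0},
    {"grip": 0, "slide": [0, 0, 0], "spin": 0},
  ],
)

```text
time: 5.52
tool_pos: [0.6117, -0.1292, 0.2308]
ee_rot: [-3.141, -0.001, 1.285]
wrist_force: [0.0, -0.7, -0.5]
width: 0.047
finger_force: 0.0
```

```bash
python3 - <<'E'
from h import *
o=sensors.get_obs();c=camera_info('wrist');im=snapshot('wrist');cv2.imwrite('pics/w1.png',im[:,:,::-1])
print(o['tool_pos'],c, proj(c,np.array([[.613,-.134,.045],[.504,-.0976,.02],[.473,-.203,.045]])))
E
```

```text
[ 0.6117 -0.1292  0.2308] {'fx': 293.4477993308694, 'fy': 293.4477993308694, 'cx': 256.7640576486946, 'cy': 187.52368053017804, 'position': array([ 0.6306, -0.064 ,  0.3848]), 'rotation': array([-0.239 ,  0.0001, -0.2857])} [[259.2333 178.7646]
 [168.1215 171.3902]
 [168.4986 260.2845]]
```

View pics/w1.png

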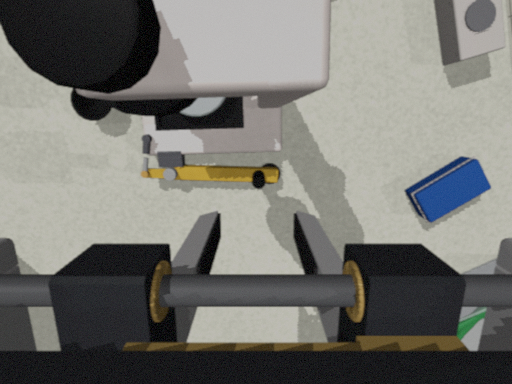

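The wrist view shows the peg at (259,179) and the hinge at (169,173), both where the projections put them. I'm turning the tool 20° so the camera stays clear of the column, then descending and gripping the peg.

Emit:
arm_command(
  plan=[
    {"grip": 0, "slide": [0, 0, 0], "spin": -1},
    {"grip": 0, "slide": [0, 0, 0], "spin": -1},
    {"grip": 0, "slide": [0, 0, 0], "spin": -1},
    {"grip": 0, "slide": [0, 0, 0], "spin": -1},
    {"grip": 0, "slide": [-0.01, 0, 0.08], "spin": 0},
    {"grip": 0, "slide": [0, 0, 0.08], "spin": 0},
    {"grip": 0, "slide": [0, 0, 0.06], "spin": 0},
    {"grip": 0, "slide": [0, 0, 0.04], "spin": 0},
    {"grip": 0, "slide": [0, 0, 0.04], "spin": 0},
    {"grip": 0, "slide": [0, 0, 0.04], "spin": 0},
  ],
)

```text
time: 6.82
tool_pos: [0.6123, -0.1389, 0.0603]
ee_rot: [3.14, 0.001, 1.627]
wrist_force: [-1.1, -0.2, -0.1]
width: 0.0471
finger_force: 0.0
```

Emit:
arm_command(
  plan=[
    {"grip": 0.5, "slide": [0, 0, 0], "spin": 0},
    {"grip": 1, "slide": [0, 0, 0], "spin": 0},
    {"grip": 1, "slide": [0, 0, 0], "spin": 0},
    {"grip": 1, "slide": [0, 0, 0], "spin": 0},
  ],
)

```text
time: 7.32
tool_pos: [0.6123, -0.1385, 0.0617]
ee_rot: [3.14, 0.001, 1.627]
wrist_force: [-1.5, 0.8, 1.6]
width: 0.0154
finger_force: 30.0
```

```bash
python3 - <<'E'
from h import *
h=np.array([.504,-.0976]);p0=sensors.get_obs()['tool_pos'][:2];yaw=sensors.get_obs()['ee_rot'][2]
d=p0-h;f0=np.degrees(np.arctan2(d[1],d[0]));r=np.hypot(*d);print(f0,r)
ph=np.radians(np.linspace(f0,-107.5,13));rr=np.linspace(r,r,13)
P=h+rr[:,None]*np.c_[np.cos(ph),np.sin(ph)];D=np.diff(P,axis=0)
tx=np.array([np.cos(yaw),np.sin(yaw)]);ty=np.array([np.sin(yaw),-np.cos(yaw)])
print(np.c_[D@tx,D@ty]/.5,P[-1])
E
```

```text
-20.700167979898467 0.11581768521715585
[[-0.0259 -0.0135]
 [-0.024  -0.0167]
 [-0.0217 -0.0196]
 [-0.0191 -0.0221]
 [-0.0161 -0.0244]
 [-0.0129 -0.0262]
 [-0.0095 -0.0276]
 [-0.006  -0.0286]
 [-0.0023 -0.0291]
 [ 0.0014 -0.0292]
 [ 0.005  -0.0288]
 [ 0.0086 -0.0279]] [ 0.4692 -0.2081]
```

Emit:
arm_command(
  plan=[
    {"grip": 1, "slide": [-0.0245, -0.013, 0], "spin": 0},
    {"grip": 1, "slide": [-0.023, -0.016, 0], "spin": 0},
    {"grip": 1, "slide": [-0.0205, -0.0185, 0], "spin": 0},
    {"grip": 1, "slide": [-0.018, -0.021, 0], "spin": 0},
  ],
)

```text
time: 7.82
tool_pos: [0.5839, -0.1873, 0.0618]
ee_rot: [3.13, 0.007, 1.626]
wrist_force: [10.1, -6.3, -5.5]
width: 0.0147
finger_force: 30.1
```

Emit:
arm_command(
  plan=[
    {"grip": 1, "slide": [-0.0155, -0.023, 0], "spin": 0},
    {"grip": 1, "slide": [-0.0125, -0.025, 0], "spin": 0},
    {"grip": 1, "slide": [-0.009, -0.0265, 0], "spin": 0},
    {"grip": 1, "slide": [-0.006, -0.0275, 0], "spin": 0},
  ],
)

```text
time: 8.32
tool_pos: [0.5329, -0.2182, 0.062]
ee_rot: [3.133, 0.02, 1.625]
wrist_force: [7.0, -20.6, -6.8]
width: 0.0117
finger_force: 30.6
```

Emit:
arm_command(
  plan=[
    {"grip": 0.5, "slide": [0, 0, 0], "spin": 0},
    {"grip": 0.5, "slide": [0.012, 0, 0], "spin": 0},
    {"grip": 0.5, "slide": [0.012, 0, 0], "spin": 0},
    {"grip": 1, "slide": [0, 0, 0], "spin": 0},
    {"grip": 1, "slide": [0, 0, 0], "spin": 0},
  ],
)

```text
time: 8.95
tool_pos: [0.5295, -0.1947, 0.0603]
ee_rot: [-3.141, -0.001, 1.628]
wrist_force: [-0.3, 2.0, 1.1]
width: 0.0103
finger_force: 24.8
```

```bash
python3 - <<'E'
from h import *
print(sensors.get_obs())
c=camera_info('wrist')
im=snapshot('wrist');b=snapshot('side')
A=cv2.resize(im[:,100:412],None,fx=1.2,fy=1.2);B=cv2.resize(b[140:300,200:330],None,fx=2.88,fy=2.88)
cv2.imwrite('pics/p2.png',np.hstack([A,B])[:,:,::-1]);print(A.shape,B.shape,proj(c,np.array([[.509,-.099,.02],[.533,-.206,.06]])))
E
```

```text
{'time': 8.95, 'joint_positions': array([-0.4533,  0.2134,  1.5735,  0.0008,  1.3558, -0.5111]), 'qvel': array([-0.001 , -0.0003, -0.0015,  0.0121,  0.0064,  0.    ]), 'joint_torque': array([ -0.9737, -36.7593, -28.1118,  -0.5349,  -0.3587,  -0.0052]), 'tool_pos': array([ 0.5295, -0.1947,  0.0603]), 'ee_rot': array([-3.141 , -0.0012,  1.6285]), 'wrist_force': array([-0.3396,  1.9532,  1.1126]), 'wrist_torque': array([ 0.2683,  0.1507, -0.0225]), 'finger_force': 24.838972091674805, 'width': 0.010345005393043599}
(461, 374, 3) (461, 374, 3) [[233.4742  68.4002]
 [262.4573 258.3902]]
```

View pics/p2.png

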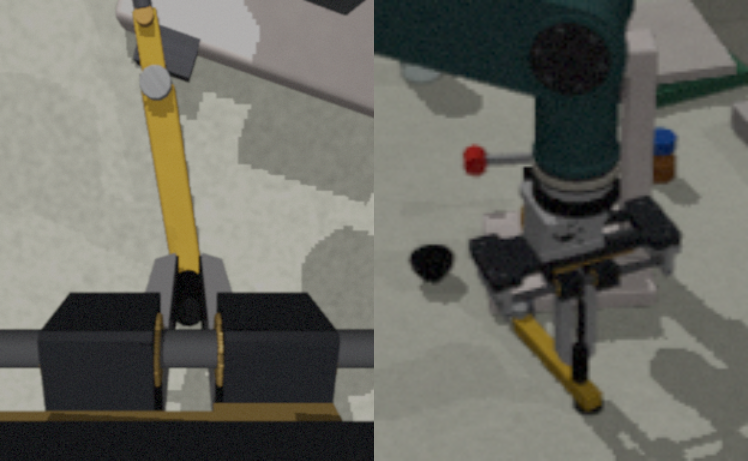

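```bash
python3 - <<'E'
from h import *
c=camera_info('wrist');s=camera_info('side');o=sensors.get_obs()['tool_pos']
k=lambda x,y:(x/1.2+100-.1,y/1.2-.1); q=lambda x,y:((x-374)/2.88+200-.3,y/2.88+140-.3)
print('hinge',onz(c,*k(155,80),.03),'pegtop',onz(c,*k(188,283),.06), 'side peg mid',onz(s,*q(580,360),.04),'bar end',onz(s,*q(590,398),.02))
print(proj(c,np.array([o-[0,0,.006]])))
E
```

```text
hinge [ 0.5072 -0.0995  0.03  ] pegtop [ 0.5288 -0.1922  0.06  ] side peg mid [ 0.5329 -0.205   0.04  ] bar end [ 0.5315 -0.2352  0.02  ]
[[257.5526 235.8083]]
```

Both views show the foot nearly out, with the peg at about (0.53,-0.208), outside the pads. I'll open to a loose cage, recentre, and push it the rest of the way with the finger.

Emit:
arm_command(
  plan=[
    {"grip": 0.5, "slide": [0, 0, 0], "spin": 0},
    {"grip": 0.5, "slide": [-0.012, 0, 0], "spin": 0},
    {"grip": 0.5, "slide": [-0.013, 0, 0], "spin": 0},
    {"grip": 0.5, "slide": [0, -0.02, 0], "spin": 0},
    {"grip": 0.5, "slide": [0, -0.02, 0], "spin": 0},
    {"grip": 0.5, "slide": [0, 0, 0], "spin": 0},
  ],
)

```text
time: 9.8
tool_pos: [0.5087, -0.2093, 0.0602]
ee_rot: [-3.14, -0.0, 1.627]
wrist_force: [-1.3, -1.1, 0.5]
width: 0.0233
finger_force: 0.9
```

Emit:
arm_command(
  plan=[
    {"grip": 0.5, "slide": [0.0, -0.025, 0], "spin": 0},
    {"grip": 0.5, "slide": [0, -0.025, 0], "spin": 0},
    {"grip": 0.5, "slide": [0, -0.025, 0], "spin": 0},
    {"grip": 0.5, "slide": [0, 0, 0], "spin": 0},
  ],
)

```text
time: 10.3
tool_pos: [0.4757, -0.2111, 0.0607]
ee_rot: [3.132, 0.0, 1.627]
wrist_force: [10.3, 1.0, -6.8]
width: 0.0236
finger_force: 4.9
```

Emit:
arm_command(
  plan=[
    {"grip": 0, "slide": [0, 0.012, 0], "spin": 0},
    {"grip": 0, "slide": [0, 0, -0.05], "spin": 0},
    {"grip": 0, "slide": [0, 0, -0.1], "spin": 0},
    {"grip": 0, "slide": [0, 0, -0.1], "spin": 0},
    {"grip": 0, "slide": [0, 0, -0.1], "spin": 0},
    {"grip": 0, "slide": [0, 0, 0], "spin": 0},
  ],
)

```text
time: 11.05
tool_pos: [0.4806, -0.2123, 0.2413]
ee_rot: [3.133, 0.006, 1.627]
wrist_force: [0.6, -0.3, -0.3]
width: 0.0469
finger_force: 0.0
```

```bash
python3 - <<'E'
from h import *
c=camera_info('wrist');im=snapshot('wrist');cv2.imwrite('pics/w3.png',im[:,:,::-1])
m=mask(im,(18,110,60),(35,255,255));n,l,st,ce=cv2.connectedComponentsWithStats(m)
i=1+st[1:,4].argmax();ys,xs=np.nonzero(l==i);P=np.array([onz(c,u,v,.02) for u,v in zip(xs,ys)])[:,:2];mm=P.mean(0);V=np.linalg.svd(P-mm,full_matrices=False)[2][0];V*=-np.sign(V[1]);t=(P-mm)@V
print(st[i],mm,np.degrees(np.arctan2(V[1],V[0])),mm+V*t.min(),mm+V*t.max())
E
```

```text
[ 153  336  311   15 2257] [ 0.6299 -0.475 ] -175.75782043788385 [ 0.8133 -0.4614] [ 0.3409 -0.4964]
```

View pics/w3.png

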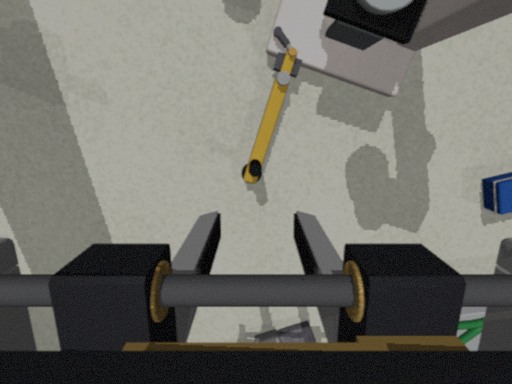

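The wrist view shows the foot out, with its hinge at (284,78) and its end at (250,178), roughly square to the base edge running (297,70) to (392,92). I'll check the angle, then work out the lever approach.

```bash
python3 - <<'E'
from h import *
c=camera_info('wrist');im=cv2.imread('pics/w3.png')[:,:,::-1].copy()
m=mask(im,(18,110,60),(35,255,255));m[200:]=0;m[:82]=0
ys,xs=np.nonzero(m);P=np.array([onz(c,u,v,.02) for u,v in zip(xs,ys)])[:,:2];mm=P.mean(0);V=np.linalg.svd(P-mm,full_matrices=False)[2][0];V*=-np.sign(V[1])
print('bar',mm,np.degrees(np.arctan2(V[1],V[0])),'hinge',onz(c,284,78,.03),'pegtop',onz(c,254,167,.06))
a,b=onz(c,297,66,.022),onz(c,391,91,.022);d=b-a;print('edge',np.degrees(np.arctan2(d[1],d[0])),a,b)
E
```

```text
bar [ 0.4883 -0.16  ] -105.3007979794795 hinge [ 0.5053 -0.0999  0.03  ] pegtop [ 0.4761 -0.2013  0.06  ]
edge -10.545412831223041 [ 0.5202 -0.0848  0.022 ] [ 0.6357 -0.1063  0.022 ]
```

Emit:
arm_command(
  plan=[
    {"grip": 0, "slide": [0, 0, 0], "spin": 0.96},
    {"grip": 0, "slide": [0, 0, 0], "spin": 0.96},
    {"grip": 0, "slide": [0, 0, 0], "spin": 0.96},
    {"grip": 0, "slide": [0, 0, 0], "spin": 0.96},
    {"grip": 0, "slide": [0.0935, -0.058, 0], "spin": 0},
    {"grip": 0, "slide": [0.0935, -0.058, 0], "spin": 0},
    {"grip": 0, "slide": [0.0935, -0.058, 0], "spin": 0},
    {"grip": 0, "slide": [0.0935, -0.058, 0], "spin": 0},
  ],
)

```text
time: 12.1
tool_pos: [0.417, 0.002, 0.2332]
ee_rot: [-3.138, 0.0, 1.292]
wrist_force: [0.3, 0.7, -0.6]
width: 0.047
finger_force: 0.0
```

Emit:
arm_command(
  plan=[
    {"grip": 0, "slide": [0.104, 0.049, 0], "spin": 0},
    {"grip": 0, "slide": [0.104, 0.049, 0], "spin": 0},
    {"grip": 0, "slide": [0.104, 0.049, 0], "spin": 0},
    {"grip": 0, "slide": [0, 0, 0], "spin": 0},
    {"grip": 0, "slide": [0, 0, 0], "spin": 0},
  ],
)

```text
time: 12.72
tool_pos: [0.5313, 0.1299, 0.2335]
ee_rot: [-3.138, 0.002, 1.292]
wrist_force: [0.0, -1.0, 0.2]
width: 0.0469
finger_force: 0.0
```

```bash
python3 - <<'E'
from h import *
c=camera_info('wrist');im=snapshot('wrist');cv2.imwrite('pics/w4.png',im[:,:,::-1])
m=mask(im,(0,120,70),(8,255,255));ys,xs=np.nonzero(m);print(len(xs),xs.mean(),ys.mean(),xs.min(),xs.max(),ys.min(),ys.max())
print(sensors.get_obs()['tool_pos'],onz(c,xs.mean(),ys.mean(),.066),proj(c,np.array([[.531,.115,.062],[.617,.09,.062]])))
E
```

```text
466 257.67596566523605 191.07510729613733 248 268 179 203
[0.5313 0.1295 0.2344] [0.5273 0.1153 0.066 ] [[260.8598 189.5601]
 [339.1958 190.0028]]
```

View pics/w4.png

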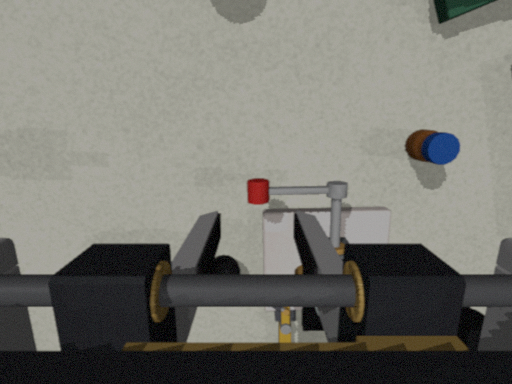

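The wrist view shows the knob at (258,191) and the lever bar level at row 190, ending at the hub (337,189). The closing direction is parallel to the bar. I'll descend just outside the bar and pinch the barrel along the stand's x axis, because pinching its flat ends would later put the gripper body into the lens head.

Emit:
arm_command(
  plan=[
    {"grip": 0, "slide": [-0.001, -0.004, 0.08], "spin": 0},
    {"grip": 0, "slide": [0, 0, 0.08], "spin": 0},
    {"grip": 0, "slide": [0, 0, 0.08], "spin": 0},
    {"grip": 0, "slide": [0, 0, 0.03], "spin": 0},
    {"grip": 0, "slide": [0, 0, 0.02], "spin": 0},
    {"grip": 0, "slide": [0, 0, 0], "spin": 0},
  ],
)

```text
time: 13.52
tool_pos: [0.5306, 0.1302, 0.0912]
ee_rot: [3.141, -0.0, 1.292]
wrist_force: [-0.7, 0.6, 0.3]
width: 0.0467
finger_force: 0.0
```

Emit:
arm_command(
  plan=[
    {"grip": 0, "slide": [-0.003, 0, 0.014], "spin": 0},
    {"grip": 0, "slide": [0, 0, 0.014], "spin": 0},
    {"grip": 0, "slide": [0, 0, 0.014], "spin": 0},
    {"grip": 0, "slide": [0, 0, 0.014], "spin": 0},
    {"grip": 0, "slide": [0, 0, 0], "spin": 0},
  ],
)

```text
time: 14.15
tool_pos: [0.5295, 0.1293, 0.0616]
ee_rot: [-3.14, -0.0, 1.293]
wrist_force: [0.9, 1.9, -1.2]
width: 0.047
finger_force: 0.8
```

Emit:
arm_command(
  plan=[
    {"grip": 0.4, "slide": [0.001, 0, 0], "spin": 0},
    {"grip": 1, "slide": [0, 0, 0], "spin": 0},
    {"grip": 1, "slide": [0, 0, 0], "spin": 0},
    {"grip": 1, "slide": [0, 0, 0], "spin": 0},
  ],
)

```text
time: 14.65
tool_pos: [0.5313, 0.129, 0.0628]
ee_rot: [3.138, -0.0, 1.292]
wrist_force: [3.8, -1.5, -2.6]
width: 0.0252
finger_force: 30.0
```

Emit:
arm_command(
  plan=[
    {"grip": 1, "slide": [0, 0.0007, -0.0157], "spin": 0},
    {"grip": 1, "slide": [0, 0.002, -0.0156], "spin": 0},
    {"grip": 1, "slide": [0, 0.0034, -0.0153], "spin": 0},
    {"grip": 1, "slide": [0, 0.0047, -0.015], "spin": 0},
    {"grip": 1, "slide": [0, 0, 0], "spin": 0},
  ],
)

```text
time: 15.28
tool_pos: [0.5348, 0.1279, 0.0919]
ee_rot: [-3.14, 0.0, 1.292]
wrist_force: [5.2, 0.0, -7.5]
width: 0.0249
finger_force: 30.0
```

```bash
cat > k.py <<'E'
from h import *
cs,cd,cw=[camera_info(n) for n in('scene','side','wrist')];I=[snapshot(n) for n in('scene','side','wrist')]
def red(im,box):
    x0,x1,y0,y1=box;m=mask(im,(0,120,70),(8,255,255))[y0:y1,x0:x1];ys,xs=np.nonzero(m);return len(xs),(xs.mean()+x0 if len(xs) else 0),(ys.mean()+y0 if len(xs) else 0)
a=red(I[0],(240,290,130,200));b=red(I[1],(220,290,130,205));w=red(I[2],(0,512,0,384));print(a,b,w)
if a[0] and b[0]: print('knob',tri(cs,a[1:],cd,b[1:]))
o=sensors.get_obs();print(o['time'],o['tool_pos'],o['wrist_force'],o['width'])
for n,i in zip(('S','D','W'),I): cv2.imwrite(f"pics/{n}{o['time']:.2f}.png",i[:,:,::-1])
E
python3 k.py
```

```text
(0, 0, 0) (54, np.float64(235.77777777777777), np.float64(188.38888888888889)) (1406, np.float64(258.02702702702703), np.float64(254.5462304409673))
15.425 [0.5349 0.1279 0.0921] [ 6.2217 -0.9148 -9.7808] 0.024823630535901517
```

```bash
cat >> k.py <<'E'
n=np.array([.276,.961,0]);A=np.array([.586,-.0205,.062])+.115*n
for nm,c,q in(('scene',cs,a),('side',cd,b),('wrist',cw,w)):
    if q[0]:
        p,d=ray(c,*q[1:]);X=p+d*((A-p)@n)/(d@n);r=X-A;print(nm,X,'r',np.linalg.norm(r),'th',np.degrees(np.arctan2(r[2],-(r@[.961,-.276,0]))))
E
python3 k.py; python3 - <<'E'
import sys;sys.path.insert(0,'.')
from h import *
import glob
c=camera_info('side');b=cv2.imread('pics/side0.png')[:,:,::-1].copy();m=mask(b,(0,120,70),(8,255,255))[185:205,225:250];ys,xs=np.nonzero(m);n=np.array([.276,.961,0]);A=np.array([.586,-.0205,.062])+.115*n
p,d=ray(c,xs.mean()+225,ys.mean()+185);X=p+d*((A-p)@n)/(d@n);print('initial',len(xs),X)
E
```

```text
(0, 0, 0) (49, np.float64(235.85714285714286), np.float64(188.0408163265306)) (1376, np.float64(258.05232558139534), np.float64(254.66133720930233))
15.575 [0.5349 0.1279 0.0923] [ 4.9079 -0.3812 -8.6264] 0.024640788686157458
side [0.5341 0.114  0.0878] r 0.09080072494381748 th 16.538583690475335
wrist [0.5316 0.1148 0.0834] r 0.092176244799327 th 13.455713832793053
initial 54 [0.5294 0.1154 0.0623]
```

Emit:
arm_command(
  plan=[
    {"grip": 1, "slide": [0, 0.0074, -0.0173], "spin": 0},
    {"grip": 1, "slide": [0, 0.0091, -0.0165], "spin": 0},
    {"grip": 1, "slide": [0, 0.0108, -0.0154], "spin": 0},
    {"grip": 1, "slide": [0, 0, 0], "spin": 0},
  ],
)

```text
time: 16.08
tool_pos: [0.5453, 0.1252, 0.1183]
ee_rot: [-3.133, 0.001, 1.293]
wrist_force: [-7.5, 3.2, -3.9]
width: 0.0245
finger_force: 30.0
```

```bash
python3 k.py
```

```text
(3, np.float64(266.0), np.float64(179.0)) (55, np.float64(238.92727272727274), np.float64(181.76363636363635)) (1418, np.float64(258.3152327221439), np.float64(253.3187588152327))
knob (array([0.5457, 0.107 , 0.1095]), np.float64(0.00781242013483864))
16.225 [0.5452 0.1253 0.1182] [-8.1669  2.4229 -1.6997] 0.024772084738052935
scene [0.5691 0.104  0.1297] r 0.08454947950716739 th 53.222636443849396
side [0.5439 0.1112 0.1105] r 0.0908394666796332 th 32.274540167427254
wrist [0.542  0.1118 0.1072] r 0.090875455335762 th 29.834171814903986
```

Emit:
arm_command(
  plan=[
    {"grip": 1, "slide": [0, 0.0124, -0.0142], "spin": 0},
    {"grip": 1, "slide": [0, 0.0138, -0.0128], "spin": 0},
    {"grip": 1, "slide": [0, 0.015, -0.0113], "spin": 0},
    {"grip": 1, "slide": [0, 0.0162, -0.0097], "spin": 0},
    {"grip": 1, "slide": [0, 0, 0], "spin": 0},
  ],
)

```text
time: 16.85
tool_pos: [0.5677, 0.1196, 0.1465]
ee_rot: [-3.122, -0.0, 1.295]
wrist_force: [-25.4, 6.2, 17.7]
width: 0.0245
finger_force: 30.0
```

```bash
python3 k.py
```

```text
(5, np.float64(264.2), np.float64(178.4)) (55, np.float64(245.83636363636364), np.float64(174.89090909090908)) (1456, np.float64(257.6998626373626), np.float64(252.1778846153846))
knob (array([0.5663, 0.1004, 0.1341]), np.float64(0.007301443571893695))
17.0 [0.5676 0.1196 0.1465] [-25.6339   5.8719  16.1853] 0.024724047940101187
scene [0.5914 0.0976 0.1563] r 0.09818068062322242 th 73.79720908056458
side [0.565  0.1052 0.1344] r 0.09090792486142052 th 52.84389688314602
wrist [0.5637 0.1055 0.1323] r 0.09000637732157249 th 51.37158803642522
```

Emit:
arm_command(
  plan=[
    {"grip": 1, "slide": [0, 0.0115, -0.0136], "spin": 0},
    {"grip": 1, "slide": [0, 0.0115, -0.0136], "spin": 0},
    {"grip": 1, "slide": [0, 0.012, -0.004], "spin": 0},
    {"grip": 1, "slide": [0, 0.012, -0.004], "spin": 0},
    {"grip": 1, "slide": [0, 0, 0], "spin": 0},
  ],
)

```text
time: 17.62
tool_pos: [0.5948, 0.1123, 0.1651]
ee_rot: [-3.134, -0.002, 1.294]
wrist_force: [-14.9, 4.9, 13.5]
width: 0.0248
finger_force: 30.0
```

```bash
python3 k.py
```

```text
(9, np.float64(262.0), np.float64(181.33333333333334)) (28, np.float64(253.57142857142856), np.float64(170.53571428571428)) (1527, np.float64(257.51997380484613), np.float64(250.7727570399476))
knob (array([0.59  , 0.0935, 0.1478]), np.float64(0.009526827088413547))
17.775 [0.5948 0.1123 0.1651] [-14.9343   4.6498  12.0231] 0.0242612304526437
scene [0.6169 0.0902 0.1709] r 0.10891596107387809 th 89.554298822997
side [0.588  0.0986 0.149 ] r 0.09235907385002062 th 70.40864860271957
wrist [0.5907 0.0978 0.1478] r 0.09032302603230051 th 71.87646047250263
```

Emit:
arm_command(
  plan=[
    {"grip": 1, "slide": [0, 0.013, -0.005], "spin": 0},
    {"grip": 1, "slide": [0, 0.013, -0.005], "spin": 0},
    {"grip": 1, "slide": [0, 0.013, -0.004], "spin": 0},
    {"grip": 1, "slide": [0, 0.012, -0.002], "spin": 0},
    {"grip": 1, "slide": [0, 0, 0], "spin": 0},
  ],
)

```text
time: 18.4
tool_pos: [0.621, 0.1053, 0.1727]
ee_rot: [-3.138, -0.004, 1.294]
wrist_force: [-8.8, 5.1, 8.4]
width: 0.0247
finger_force: 30.0
```

```bash
python3 k.py; python3 - <<'E'
import sys;sys.path.insert(0,'.')
from h import *
import glob,os
f=lambda n:cv2.imread(max(glob.glob(f'pics/{n}[0-9]*.png'),key=os.path.getmtime))
A=cv2.resize(f('D')[130:270,200:315],None,fx=3.4,fy=3.4,interpolation=cv2.INTER_CUBIC);B=f('W')[:,100:480]
h=max(len(A),len(B));p=lambda x:cv2.copyMakeBorder(x,0,h-len(x),0,4,0);cv2.imwrite('pics/c5.png',np.hstack([p(A),p(B)]))
E
```

```text
(11, np.float64(259.90909090909093), np.float64(186.63636363636363)) (0, 0, 0) (1574, np.float64(257.5864040660737), np.float64(248.99936467598476))
18.55 [0.6209 0.1054 0.1727] [-9.9018  5.0729  7.7739] 0.024972449311656382
scene [0.6402 0.0836 0.1735] r 0.11393971342962068 th 101.8301431258426
wrist [0.6169 0.0903 0.1517] r 0.08966829071275466 th 89.4148902723645
```

View pics/c5.png

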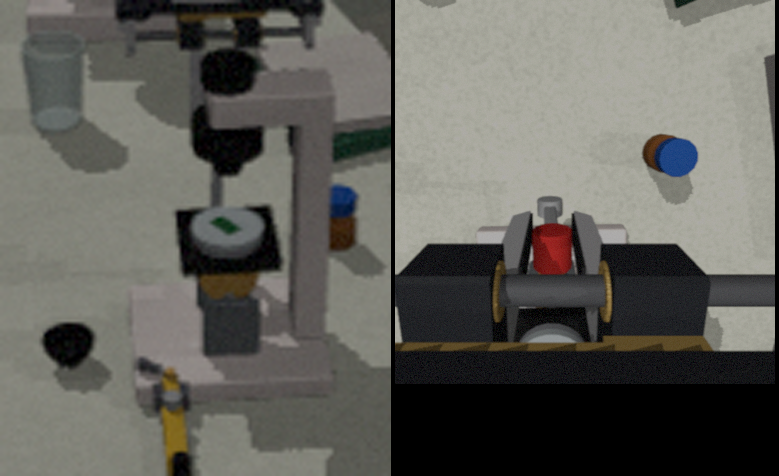

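The side view shows the stage raised, the dish (228,230) on it, the foot out, and the cup undisturbed. The wrist view has the red knob (552,250) between the fingers, right above its hub (550,205), so the lever points straight up. I'll do a short hold to check that nothing drifts.

Emit:
arm_command(
  plan=[
    {"grip": 1, "slide": [0, -0.002, 0], "spin": 0},
    {"grip": 1, "slide": [0, 0, 0], "spin": 0},
    {"grip": 1, "slide": [0, 0, 0], "spin": 0},
    {"grip": 1, "slide": [0, 0, 0], "spin": 0},
    {"grip": 1, "slide": [0, 0, 0], "spin": 0},
    {"grip": 1, "slide": [0, 0, 0], "spin": 0},
  ],
)

```text
time: 19.3
tool_pos: [0.6204, 0.1055, 0.1727]
ee_rot: [-3.14, -0.004, 1.294]
wrist_force: [-8.5, 5.1, 7.0]
width: 0.0245
finger_force: 30.0
```

```bash
python3 k.py | tail -2; python3 -c "
from bench import ticket;print(ticket.close_job())"
```

```text
scene [0.6392 0.0839 0.173 ] r 0.11322966655992292 th 101.37333398574573
wrist [0.6161 0.0905 0.152 ] r 0.08998257678548911 th 88.93734796452142
the job is handed in; nothing more can be done
None
```

I handed the job in at about 19.5 s: the foot is out at its end stop, and the gripper still holds the lever upright (within about 2° by camera) with the dish on the raised stage; I saw nothing disturbed, but did not recheck the beaker, bottle and brush up close.

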